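# Brake the disc sharpener and hold its guard open for the disc change

## Task

The worn disc on the bench sharpener is to be changed by a colleague. First, with the guard shut, draw the sprung brake handle on its left out until its bar stands directly over the cross blade of the rider on the scale bar, keep it there for a full second, and let it spring all the way home; then lift the sprung guard by its front bar to 45 degrees from shut (its pointer at the long mark of the quadrant) and finish while still holding it there, because it falls shut when let go. Leave the other things on the table where they lie.

Things in the scene. Friction and masses are not known exactly. Their poses are not given: they have to be found in the camera images.
- machine: bench disc sharpener, fixed to the table: base plate 180 x 250 mm, grey motor and brake housing on its left (+y), a worn flap disc (115 mm, standing upright, facing sideways) on its right under a dark steel guard. Origin on the table surface below the disc; x points to its rear (away from the robot at yaw 0), y to its left, z up. The brake housing's front face is at x = -60 mm and its top 138 mm high; the motor's top is 141 mm high.
- guard (a joint): angle of the guard in rad: 0 shut, grows as the front bar is lifted; 0.785 is 45 degrees; travel ends at 1.6. Its weight and a spring push it shut (about 3 to 7 N upward at the bar holds it).
- guard_hinge (a point): middle of the guard's hinge line, which runs along the machine's y; 155 mm above the table, at machine x = +65 mm, y = 0. Fixed on the machine. The guard is 66 mm wide. Beside its right (-y) cheek stands a thin quadrant of 85 mm radius about the hinge line, with marks every 15 degrees, the 45 degree mark long; a pointer on the guard runs along it.
- guard_bar (a point): middle of the guard's front bar: round rubber bar, 14 mm diameter, 96 mm long along the machine's y, carried on two thin arms (at y = +-38 mm at the bar) 80 mm ahead of the guard's top plate; free above, below and in front. It moves on an arc of 185 mm radius about the hinge; shut, it is level with the hinge (155 mm above the table, straight ahead of it). Being round it can turn between the fingers.
- brake (a joint): how far the brake handle is drawn out, in m: 0 home, at most 0.05; it slides to the machine's -x. Sprung home: 3 N at the start plus 200 N/m.
- brake_bar (a point): middle of the brake handle's bar: round rubber bar, 14 mm diameter, 84 mm long along the machine's y, carried at its ends on two 8 mm rods (68 mm apart) that slide in the brake housing; free between the rods, above and in front; 110 mm above the table, at machine y = +140 mm, and at x = -130 mm when home. 70 mm free between it and the brake housing's front.
- rider: clamp rider on the flat scale bar that runs below the brake handle along the machine's x (top of the bar 48 mm above the table). Origin 45 mm above the table, in the mid-plane of its cross blade (4 mm thick, 116 mm long along y, top 64 mm above the table, so its ends show beyond the handle bar's). Axes like the machine's. It is fixed, 22 to 38 mm ahead (-x) of the handle bar's home; directly over it means the same x in the machine's frame.
- spare_disc: spare flap disc, 115 mm, 10 mm high, lying flat; bystander; origin at the centre of its underside
- spanner: combination spanner, 219 mm long along its y, 9 mm high; bystander; origin at the centre of its underside
- pliers: long-nose pliers, 184 mm long along its y, 16 mm high; bystander; origin at the centre of its underside
- tape_roll: roll of masking tape, 104 mm, 25 mm high, lying flat; bystander; origin at the centre of its underside

How it is judged:
By the outcome, as a careful person would: the job done as asked, in the order asked, and still so for the second after the job is handed in, while the arm keeps its last pose, push and grip.
It also fails if it takes over 48 s, if anything falls off the work surface, if the arm or the gripper's body presses on something with over 40 N, if the wrist force passes 120 N, or if a joint passes its speed limit or range.

## Robot

A 6-joint arm with a two-finger parallel gripper is mounted at the origin on a cart in front of the work surface, level with it; the furniture and walls round the work are solid. World frame = base frame: x ahead of the robot, y to its left, z up, the work surface at z = 0. Lengths are in m, angles in rad, forces in N, time in s.
With the tool pointing down it reaches from about 0.25 to 0.775 m from the base axis. Payload 8.9 kg.
Tool frame: the origin (TCP) lies midway between the tips of the shut fingers; the grasp point (between the pads) lies 19 mm behind it (ctrl.hold_point_z is the distance from the TCP to the grasp point, in m); y points along the fingers, x is the direction in which the jaws open and shut, and the axes are right-handed (so a half turn about y gives the same grasp; the last joint's range is limited). The gripper opens to 85 mm and grips with 20 to 120 N. Pads are 22 mm wide; open, the fingers measure 114 mm over their backs; the gripper's body (76 mm by 85 mm) begins 54 mm behind the grasp point. The pads swing forward as they close: fully open they stand 13 mm farther back than shut.
Start: joints at [-1.27, 0.291, -0.153, 1.127, 0, 1.431], TCP at [0.224, -0.475, 0.231] pointing down, gripper open.
Joint ranges: [-2.52, 2.52], [-0.91, 1.74], [-1.3, 1.37], [-1.96, 2.02], [-1.52, 1.47], [-3.14, 3.14]. Speed limits (rad/s): [2.22, 2.22, 2.79, 3.14, 3.14, 3.14].

## Interface

Orientations are given as a rotation vector (axis times angle).
In Python, from workcell import telemetry, eyes, order, ctrl gives the robot as it stands. The module is installed in compiled form; this text tells all that it offers.
- The arm moves only by the tool play_rows, never from a script. Its argument "steps" is a list of rows, each a list of 4 numbers: the shift along the tool's x, y, z in cm, then the turn about the tool's y in degrees. In form: [[x, y, z, spin], ...]. A call has 1 to 5 rows; each row is the pose to reach, as a shift and turn from the pose measured when the call began, along the tool's axes at that moment; what a row does not reach only later rows make up. A row lasts 1/12 s, in which the tool goes at most 41.7 mm and 7.16 degrees, less where a joint would pass 70% of its speed; a pose out of reach is approached as far as the arm can. A call with a gripper value outside its range is refused whole. "claw" is the opening in per cent of the stroke, from 0 (shut) to 100 (fully open), set as the call begins (left out, the last holds). The fingers move at their own pace and stop on an object; "newtons" is the grip in N (left out, the last holds). Time passes only in rows, so rows that repeat a pose let the fingers close. It gives the time, the measured TCP pose, the force and the opening at its end, in the units of the state.
- telemetry.get_state(): the state, without advancing time (a new reading comes with each control period).
- eyes.read_camera(name): name is "scene" or "side" or "wrist"; returns a dict with "frame" (480x640x3 uint8, red, green, blue), "fovy" (degrees; the focal length in pixels is half the picture's height over the tangent of half this angle, whatever the lens; pixels are square), "cx", "cy" (the principal point, pixels), "rvec" (rotation vector, rad) and "tvec" (3), from world to camera coordinates, as OpenCV has them; the wrist camera has in their place "mount" (4x4, takes a point from camera to tool coordinates, whose origin is the TCP and whose axes are the tool frame's). Camera axes: x right, y down, z forward; pixel columns grow to the right and rows downward; lengths in m; the calibration is good to about 2 mm. A picture is of the moment at which its call begins: read the wrist's pose just before it. There is no depth.
- order.job_done(): hands the job in, once; it reports no verdict.
Trained networks look in a picture, given as the dict that the camera call returned (one of the last four; its "shot" number tells which), for a name from the list of things; names that differ only in an ending like _2 or _b are one class to them, and where a whole thing is asked for, a point or a joint stands for the part that bears it (a point fixed in the world has none). Each returns a list of dicts, best first, with "p" (0 to 1); they miss things now and then, are a little off and sometimes report something else, mostly with a low value. They report only what shows in the picture. A call takes as long as a camera call.
- eyes.search_frame(picture, label): "extent" ([left, top, right, bottom] as shares, 0 to 1, of the picture: columns of its width, rows of its height, round what is visible of it).
- eyes.masks_of(picture, label): "mask" (480x640 bool, what is visible of it) and "extent" ([left, top, right, bottom] as shares, 0 to 1, of the picture: columns of its width, rows of its height, round what is visible of it).
- eyes.tip_of(picture, label): "at" ([row, column] as shares, 0 to 1, of the picture: columns of its width, rows of its height: a listed point, or the origin of a listed thing).
The state is a dict: "clock": time; "q": joint angles; "qvel": joint speeds; "tau": joint torques, N m; "position": TCP position; "ee_rot": TCP orientation; "ft_force": force on the tool from outside, world axes, zero at the start; "ft_torque": the same for the moment, N m; "opening": finger opening in m.
Only numpy, scipy, OpenCV 4.12 (cv2) and the standard library are available. Lean on these libraries where they do the work, as an engineer would, in place of code of your own. Each camera call takes 0.05 s, during which the arm holds its last target.

## Working session

There is one attempt and no reset: what is moved stays moved. The work goes in short steps, Python scripts to look and compute and a tool call to move; the robot and the scene stay as the last step left them, time stands still between calls to the robot, and variables do not carry over. Pictures are saved under pics/ and viewed, and the job is handed in when it is done.

Besides the shell and the picture viewer there is one more tool, called as name(argument=value, ...) on one line, values as JSON. play_rows: Moves the arm, as the interface text tells. Its arguments: {"type":"object","properties":{"steps":{"type":"array"},"claw":{"type":"number"},"newtons":{"type":"number"}},"required":["steps"]}

```bash
mkdir -p pics; ls; python3 - <<'E'
from workcell import telemetry, eyes, order, ctrl
import cv2,json
s=telemetry.get_state(); print(s); print(ctrl.hold_point_z, [a for a in dir(ctrl) if a[0]!='_'])
for n in ["scene","side"]:
    p=eyes.read_camera(n); cv2.imwrite(f"pics/{n}0.png",p["frame"][:,:,::-1])
    print(n,{k:v for k,v in p.items() if k!="frame"})
    for l in ["guard_hinge","guard_bar","brake_bar","rider","machine","spare_disc","spanner","pliers","tape_roll"]:
        r=eyes.tip_of(p,l); print(l,[(round(a["p"],2),round(a["at"][1]*640,1),round(a["at"][0]*480,1)) for a in r[:2]])
print(telemetry.get_state()["clock"])
E
```

```text
pics
{'clock': 0.0, 'q': array([-1.27026884e+00,  2.91282685e-01, -1.54124397e-01,  1.12671544e+00,
       -1.98883660e-06,  1.43144431e+00]), 'qvel': array([ 0.00058288,  0.00092489, -0.00013017,  0.00151988,  0.00032494,
       -0.00062534]), 'tau': array([ 2.36571774e-03, -5.37153876e+01,  3.31365931e+01,  1.61897420e-02,
       -9.70708220e-05, -1.30867741e-05]), 'position': array([ 0.22340612, -0.47460261,  0.23073179]), 'ee_rot': array([-1.38488959,  0.88009928, -0.87843939]), 'ft_force': array([ 0.03297447, -1.26241593, -0.04797538]), 'ft_torque': array([-0.00643214,  0.02846786,  0.0117688 ]), 'opening': 0.08553092968186225}
0.0187 ['Unreachable', 'hold_point_z']
scene {'fovy': 43.05101364843799, 'cx': 329.7758149994354, 'cy': 245.58243258285867, 'rvec': array([ 1.13486131, -2.25464954,  1.09149925]), 'tvec': array([0.30289414, 0.41900442, 1.35302509]), 'shot': 1}
guard_hinge [(0.65, 271.9, 227.5)]
guard_bar [(0.92, 305.8, 262.7)]
brake_bar [(0.6, 263.0, 290.8), (0.43, 204.3, 378.6)]
rider [(0.59, 269.6, 320.4)]
machine [(0.74, 288.3, 280.4)]
spare_disc [(0.39, 275.4, 225.7)]
spanner [(0.84, 201.3, 377.1)]
pliers []
tape_roll [(0.87, 471.5, 239.4)]
side {'fovy': 54.93736937028357, 'cx': 319.0212230931273, 'cy': 236.23018049936223, 'rvec': array([ 2.11308075, -0.01478009, -0.00433402]), 'tvec': array([-0.60060894,  0.05991552,  1.2842909 ]), 'shot': 2}
guard_hinge [(0.6, 368.7, 202.9)]
guard_bar [(0.97, 299.5, 199.3)]
brake_bar [(0.54, 348.1, 358.8), (0.46, 299.3, 191.0)]
rider [(0.38, 296.3, 207.3)]
machine []
spare_disc [(0.57, 291.8, 326.9)]
spanner [(0.52, 285.7, 191.1)]
pliers [(0.59, 350.7, 360.3)]
tape_roll [(0.78, 254.9, 419.2), (0.64, 342.0, 247.1)]
1.0
```

View pics/scene0.png

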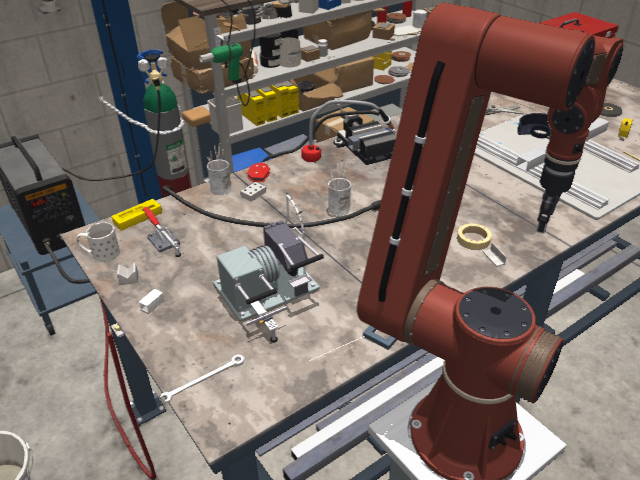

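View pics/side0.png

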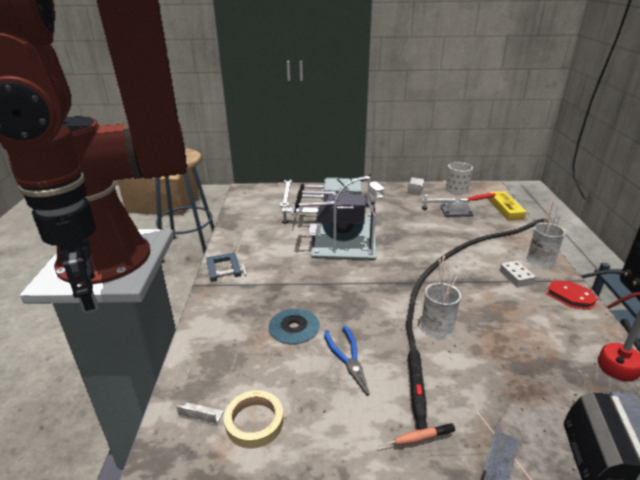

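```bash
python3 - <<'E'
import cv2
a=cv2.imread("pics/scene0.png")[190:360,190:340]; b=cv2.imread("pics/side0.png")[160:270,260:400]
cv2.imwrite("pics/z1.png",cv2.resize(a,None,fx=4.5,fy=3.5*4.5/4.5,interpolation=cv2.INTER_CUBIC) if 0 else cv2.resize(a,None,fx=3.5,fy=3.5,interpolation=cv2.INTER_CUBIC))
cv2.imwrite("pics/z2.png",cv2.resize(b,None,fx=5,fy=5,interpolation=cv2.INTER_CUBIC))
E
```

```text
(no output)
```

View pics/z1.png

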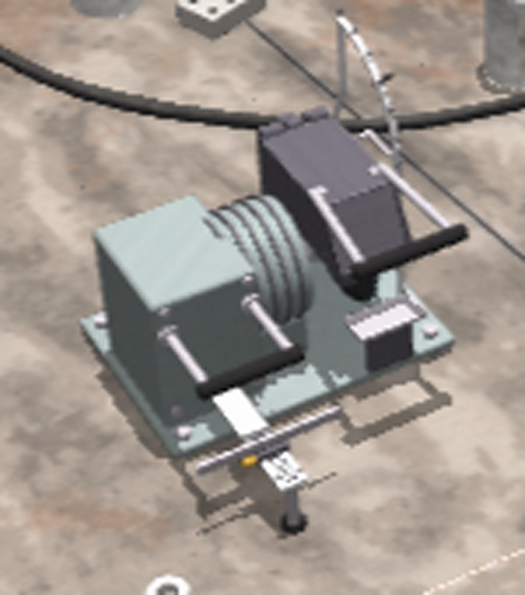

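View pics/z2.png

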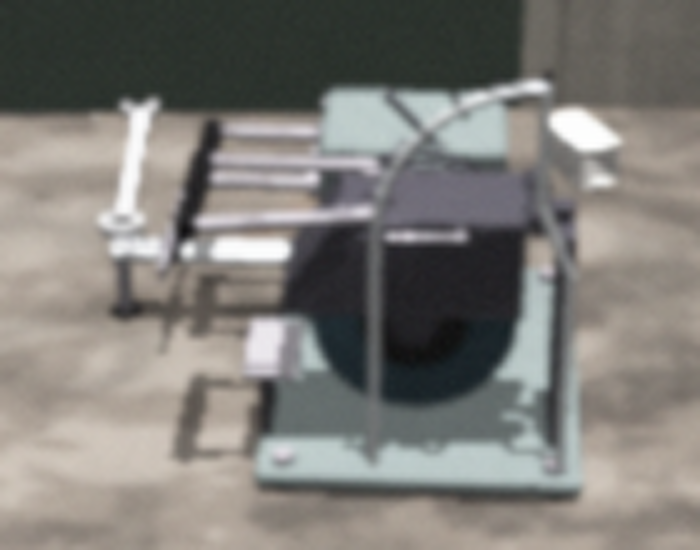

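```bash
cat > h.py <<'E'
import numpy as np, cv2
from scipy.optimize import least_squares
from scipy.spatial.transform import Rotation as R
def K(p):
    f=240/np.tan(np.radians(p["fovy"])/2); return np.array([[f,0,p["cx"]],[0,f,p["cy"]],[0,0,1.]])
def proj(p,P):
    return cv2.projectPoints(np.asarray(P,float).reshape(-1,3),np.array(p["rvec"]),np.array(p["tvec"]),K(p),None)[0].reshape(-1,2)
def m2w(m,P):
    x,y,a=m[:3]; P=np.asarray(P,float).reshape(-1,3); c,s=np.cos(a),np.sin(a)
    return np.c_[x+c*P[:,0]-s*P[:,1], y+s*P[:,0]+c*P[:,1], P[:,2]]
SC=dict(fovy=43.05101364843799,cx=329.7758149994354,cy=245.58243258285867,rvec=np.array([ 1.13486131,-2.25464954,1.09149925]),tvec=np.array([0.30289414,0.41900442,1.35302509]))
SI=dict(fovy=54.93736937028357,cx=319.0212230931273,cy=236.23018049936223,rvec=np.array([2.11308075,-0.01478009,-0.00433402]),tvec=np.array([-0.60060894,0.05991552,1.2842909]))
E
python3 - <<'E'
from h import *
pts=np.array([[-.12,.048,.155],[-.12,-.048,.155],[-.13,.182,.11],[-.13,.098,.11]])
px=np.array([[358,270],[465,231],[202,388],[298,352]])/3.5+190
bx=np.array([[197,468],[338,410]])/3.5+190
sp=np.array([[-.12,-.048,.155]]); spx=np.array([[168,257]])/5+[260,160]
def f(v):
    rb=np.array([[-.13-v[3],.198,.063],[-.13-v[3],.082,.063]])
    return np.r_[(proj(SC,m2w(v,pts))-px).ravel(),(proj(SC,m2w(v,rb))-bx).ravel(),(proj(SI,m2w(v,sp))-spx).ravel()]
r=least_squares(f,[.6,.2,0,.03]); print(r.x,np.degrees(r.x[2]),r.fun.round(1))
print(m2w(r.x,[[-.12,0,.155],[-.13,.14,.11]]))
E
```

```text
[ 0.66276105  0.03038936 -0.11253768  0.02577653] -6.447934129126088 [-0.7  0.7  1.3 -0.  -1.1  0.3  1.6 -0.8  0.2 -0.7  1.  -0.2  0.9 -4.9]
[[0.54352013 0.04386539 0.155     ]
 [0.54930543 0.1841028  0.11      ]]
```

```bash
cat >> h.py <<'E'
def go(target,yaw,s):
    "shift in tool cm to world TCP target; spin so that tool x is along machine x (either sign)"
    T=R.from_rotvec(s["ee_rot"]).as_matrix()
    d=T.T@(np.asarray(target)-s["position"])*100
    best=None
    for a in (yaw,yaw+np.pi):
        v=T.T@np.array([np.cos(a),np.sin(a),0]); ang=np.degrees(np.arctan2(-v[2],v[0]))
        if best is None or abs(ang)<abs(best): best=ang
    return d.round(2),round(best,1)
E
python3 - <<'E'
from h import *
from workcell import telemetry
s=telemetry.get_state(); print(R.from_rotvec(s["ee_rot"]).as_matrix().round(3)); print(s["q"].round(3))
print(go([.50,.17,.27],-.1125,s))
E
```

```text
[[ 0.426 -0.     0.905]
 [-0.905  0.     0.426]
 [-0.    -1.     0.   ]]
[-1.27   0.291 -0.153  1.127  0.     1.431]
(array([-46.59,  -3.87,  52.48]), np.float64(-58.4))
```

play_rows(steps=[[-2.6, -0.6, 3.0, 0], [-5.2, -1.2, 6.0, 0], [-7.8, -1.8, 9.0, 0], [-10.4, -2.4, 12.0, 0], [-13, -3, 15, 0]], claw=100)

```text
clock: 1.42
position: [0.3042, -0.2919, 0.2616]
ee_rot: [-1.386, 0.88, -0.88]
ft_force: [1.1, -0.3, 0.3]
opening: 0.0854
```

play_rows(steps=[[-2.6, -0.2, 3.0, 0], [-5.2, -0.4, 6.0, 0], [-7.8, -0.6, 9.0, 0], [-10.4, -0.8, 12.0, 0], [-13, -1, 15, 0]])

```text
clock: 1.83
position: [0.385, -0.1086, 0.272]
ee_rot: [-1.385, 0.879, -0.881]
ft_force: [-0.2, -0.2, -0.1]
opening: 0.0856
```

play_rows(steps=[[-2.6, 0, 3.0, 0], [-5.2, 0, 6.0, 0], [-7.8, 0, 9.0, 0], [-10.4, 0, 12.0, 0], [-13, 0, 15, 0]])

```text
clock: 2.25
position: [0.466, 0.075, 0.2722]
ee_rot: [-1.385, 0.878, -0.881]
ft_force: [0.7, -1.2, -0.3]
opening: 0.0857
```

```bash
python3 - <<'E'
from h import *
from workcell import telemetry
s=telemetry.get_state(); print(s["position"],s["clock"],s["ft_force"])
print(go([.50,.17,.27],-.1125,s))
E
```

```text
[0.46601309 0.07498136 0.27220636] 2.25 [ 0.71293499 -1.22662965 -0.33399025]
(array([-7.16,  0.22,  7.12]), np.float64(-58.4))
```

play_rows(steps=[[-2, 0, 2, -7], [-4, 0, 4, -14], [-6, 0, 6, -21], [-7.2, 0.2, 7.1, -28], [-7.2, 0.2, 7.1, -35]])

```text
clock: 2.67
position: [0.5002, 0.1732, 0.2696]
ee_rot: [-1.533, 0.4, -0.402]
ft_force: [-0.4, -0.0, -0.1]
opening: 0.0854
```

play_rows(steps=[[0, 0, 0, -7], [0, 0, 0, -14], [0, 0, 0, -21], [0, 0, 0, -23.4], [0, 0, 0, -23.4]])

```text
clock: 3.08
position: [0.5002, 0.1733, 0.2696]
ee_rot: [-1.569, 0.078, -0.081]
ft_force: [-0.6, 0.2, -0.2]
opening: 0.0858
```

```bash
cat > wr.py <<'E'
from h import *
from workcell import telemetry, eyes
import sys
def wcam():
    s=telemetry.get_state(); p=eyes.read_camera("wrist")
    T=np.eye(4); T[:3,:3]=R.from_rotvec(s["ee_rot"]).as_matrix(); T[:3,3]=s["position"]
    C=np.linalg.inv(T@np.array(p["mount"])); p["rvec"]=cv2.Rodrigues(C[:3,:3])[0]; p["tvec"]=C[:3,3]
    return s,p
E
python3 - <<'E'
from wr import *
s,p=wcam(); print(s["position"],s["clock"]); cv2.imwrite("pics/w1.png",p["frame"][:,:,::-1])
print(p["fovy"],p["cx"],p["cy"],p["rvec"].ravel().tolist(),p["tvec"].tolist(),np.array(p["mount"]).round(3))
m=[.66276,.03039,-.11254]
print(go([.50,.17,.27],-.1125,s))
for n,P in dict(gb=[-.12,0,.155],bb=[-.13,.14,.11],rd=[-.156,.14,.064]).items(): print(n,proj(p,m2w(m,P)))
E
```

```text
[0.50023189 0.17328322 0.26955211] 3.0833
70.51124383086366 322.27385475415855 240.56475599842798 [-2.8634652871370965, 0.1443824130293816, 0.019852132856603755] [-0.48126084500066546, 0.16785905968212536, 0.4760469110144133] [[ 1.     0.001 -0.001  0.001]
 [ 0.002 -0.272  0.962 -0.143]
 [ 0.001 -0.962 -0.272  0.068]
 [ 0.     0.     0.     1.   ]]
(array([ 0.01, -0.04, -0.33]), np.float64(0.6))
gb [[384.58767022 370.93428873]]
bb [[374.22599944 205.2471935 ]]
rd [[342.4174166  197.30676104]]
```

View pics/w1.png

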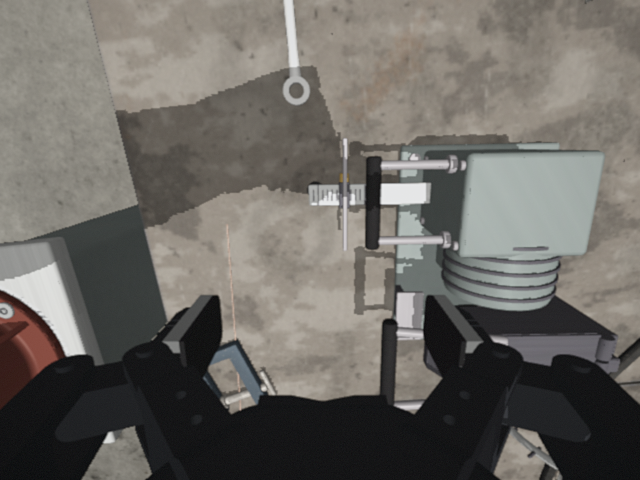

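```bash
python3 - <<'E'
import cv2
a=cv2.imread("pics/w1.png")[125:265,295:425]
cv2.imwrite("pics/z3.png",cv2.resize(a,None,fx=4,fy=4,interpolation=cv2.INTER_CUBIC))
a=cv2.imread("pics/w1.png")[300:420,350:440]
cv2.imwrite("pics/z4.png",cv2.resize(a,None,fx=4,fy=4,interpolation=cv2.INTER_CUBIC))
E
```

```text
(no output)
```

View pics/z3.png

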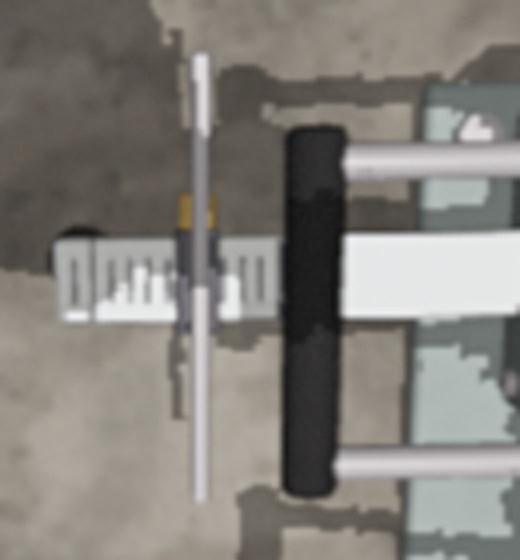

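View pics/z4.png

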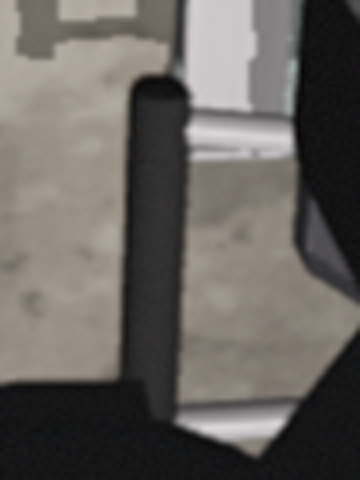

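```bash
cat >> h.py <<'E'
W1=dict(fovy=70.51124383086366,cx=322.27385475415855,cy=240.56475599842798,rvec=np.array([-2.8634652871370965,0.1443824130293816,0.019852132856603755]),tvec=np.array([-0.48126084500066546,0.16785905968212536,0.4760469110144133]))
E
python3 - <<'E'
from h import *
pts=np.array([[-.12,.048,.155],[-.12,-.048,.155],[-.13,.182,.11],[-.13,.098,.11]])
px=np.array([[358,270],[465,231],[202,388],[298,352]])/3.5+190
bx=np.array([[197,468],[338,410]])/3.5+190
wp=np.array([[-.13,.182,.11],[-.13,.098,.11],[-.12,.048,.155]])
wpx=np.array([[374,156.75],[372.5,248.75],[390,319.5]])
wb=np.array([[345.25,138.5],[345.25,250]])
def f(v,a=1,b=1):
    rb=np.array([[-.13-v[3],.198,.064],[-.13-v[3],.082,.064]])
    return np.r_[a*(proj(SC,m2w(v,pts))-px).ravel(),a*(proj(SC,m2w(v,rb))-bx).ravel(),b*(proj(W1,m2w(v,wp))-wpx).ravel(),b*(proj(W1,m2w(v,rb))-wb).ravel()]
for a,b in((1,1),(0,1)):
    r=least_squares(f,[.6,.2,0,.03],args=(a,b)); print(r.x.round(4),np.degrees(r.x[2]),r.fun.round(1))
    print(m2w(r.x,[[-.12,0,.155],[-.13,.14,.11],[-.13-r.x[3],.14,.064]]).round(4))
E
```

```text
[ 0.6662  0.0349 -0.084   0.0223] -4.814489642646697 [-1.4  0.6  0.  -0.7 -1.1  1.   1.2 -0.7 -0.1 -1.1  0.1 -1.4  0.3 -0.9
 -0.5 -0.1  0.   1.2 -0.2 -0.5 -0.4  0.6]
[[0.5466 0.045  0.155 ]
 [0.5484 0.1854 0.11  ]
 [0.5261 0.1872 0.064 ]]
[ 0.6665  0.0353 -0.0813  0.022 ] -4.660093520983739 [-0.   0.  -0.  -0.  -0.   0.   0.  -0.  -0.  -0.   0.  -0.   0.1 -0.9
 -0.4 -0.1  0.3  1.1 -0.1 -0.5  0.1  0.6]
[[0.5469 0.045  0.155 ]
 [0.5483 0.1854 0.11  ]
 [0.5264 0.1872 0.064 ]]
```

```bash
python3 - <<'E'
from h import *
from workcell import telemetry
s=telemetry.get_state()
print(go([.5484,.1854,.15],-.083,s),go([.5484,.1854,.09],-.083,s))
E
```

```text
(array([ 4.65, 11.96,  1.71]), np.float64(-1.2)) (array([ 4.64, 17.96,  1.71]), np.float64(-1.2))
```

play_rows(steps=[[2, 1, 0.8, -0.6], [4, 3, 1.7, -1.2], [4.6, 6, 1.7, -1.2], [4.6, 8, 1.7, -1.2], [4.6, 8, 1.7, -1.2]], claw=60)

```text
clock: 3.55
position: [0.5457, 0.1848, 0.1853]
ee_rot: [-1.571, 0.072, -0.063]
ft_force: [-1.1, -0.2, -0.7]
opening: 0.0513
```

```bash
python3 - <<'E'
from wr import *
s,p=wcam(); print(s["position"],s["clock"],s["opening"]); cv2.imwrite("pics/w2.png",p["frame"][:,:,::-1])
m=[.6662,.0349,-.084]
print(go([.5484,.1854,.09],-.083,s))
for n,P in dict(gb=[-.12,0.048,.155],bb=[-.13,.182,.11],b2=[-.13,.098,.11],rd=[-.152,.198,.064],r2=[-.152,.082,.064]).items(): print(n,proj(p,m2w(m,P)))
E
```

```text
[0.54565763 0.1848004  0.1853317 ] 3.55 0.051260612584015326
(array([0.32, 9.53, 0.1 ]), np.float64(-0.2))
gb [[341.73967047 411.92892569]]
bb [[325.68028441 185.65707821]]
b2 [[325.50774226 305.25342383]]
rd [[296.45923155 157.25533974]]
r2 [[299.46912972 297.63166353]]
```

View pics/w2.png

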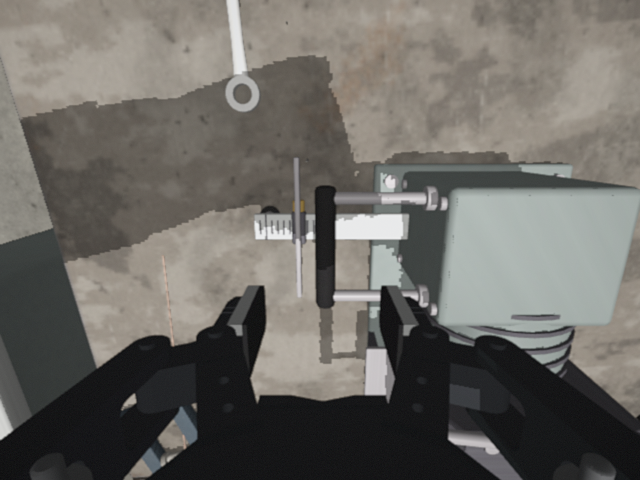

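play_rows(steps=[[0.3, 2.5, 0.1, 0], [0.3, 5, 0.1, 0], [0.3, 7.5, 0.1, 0], [0.3, 9.5, 0.1, 0], [0.3, 9.5, 0.1, 0]])

```text
clock: 4.02
position: [0.5476, 0.1854, 0.0911]
ee_rot: [-1.571, 0.073, -0.063]
ft_force: [-0.5, -0.4, -0.6]
opening: 0.0511
```

```bash
python3 - <<'E'
from wr import *
s,p=wcam(); print(s["position"],s["clock"],s["opening"],s["ft_force"]); cv2.imwrite("pics/w3.png",p["frame"][:,:,::-1])
E
```

```text
[0.54762903 0.18535425 0.09109881] 4.0167 0.051128775227864375 [-0.50029578 -0.35244811 -0.55770376]
```

View pics/w3.png

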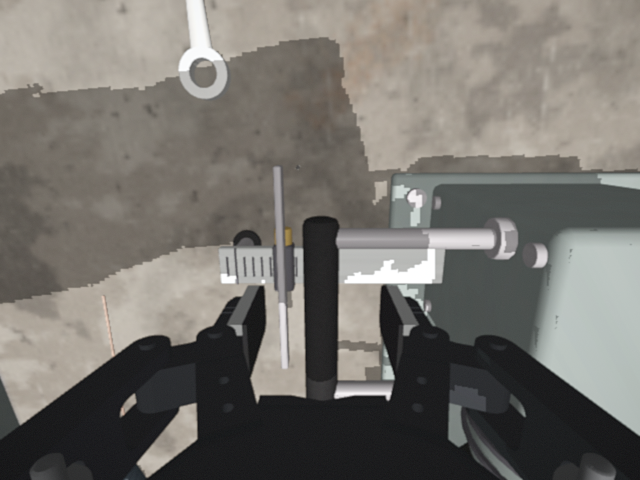

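play_rows(steps=[[0, 0, 0, 0], [0, 0, 0, 0], [0, 0, 0, 0], [0, 0, 0, 0], [0, 0, 0, 0]], claw=0, newtons=60)

```text
clock: 4.48
position: [0.5473, 0.1861, 0.095]
ee_rot: [-1.57, 0.072, -0.063]
ft_force: [-10.1, 0.6, 14.4]
opening: 0.0116
```

```bash
python3 - <<'E'
from wr import *
s,p=wcam(); print(s["position"],s["clock"],s["opening"],s["ft_force"]); cv2.imwrite("pics/w4.png",p["frame"][:,:,::-1])
print(p["rvec"].ravel().tolist(),p["tvec"].tolist())
E
```

```text
[0.54731013 0.18609016 0.09498216] 4.4833 0.011635297359459108 [-10.06841237   0.57684424  14.3740349 ]
[-2.86393363707608, 0.12069284578717021, 0.027109034615938315] [-0.5297527974564554, 0.22298949201825258, 0.3143535348418867]
```

View pics/w4.png

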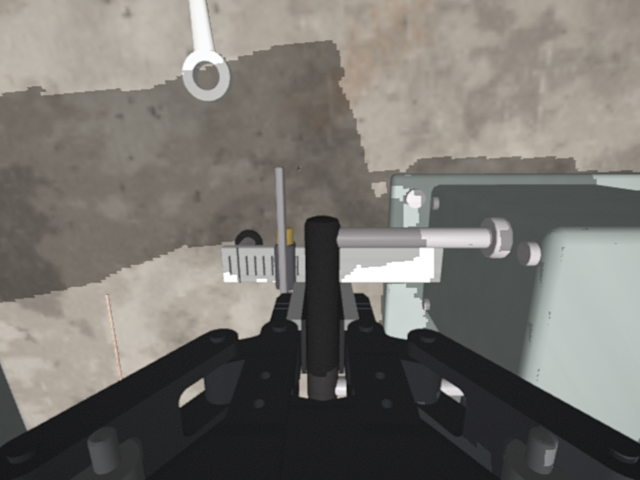

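play_rows(steps=[[-0.8, 0, 0, 0], [-1.6, 0, 0, 0], [-2.25, 0, 0, 0], [-2.25, 0, 0, 0]])

```text
clock: 4.87
position: [0.5247, 0.188, 0.0953]
ee_rot: [-1.57, 0.071, -0.064]
ft_force: [6.7, -1.0, -16.0]
opening: 0.0117
```

```bash
python3 - <<'E'
from wr import *
s,p=wcam(); print(s["position"],s["clock"],s["opening"],s["ft_force"]); cv2.imwrite("pics/w5.png",p["frame"][:,:,::-1])
print((np.array([np.cos(-.084),np.sin(-.084),0])@(s["position"]-[.5473,.1861,.095])))
m=[.6662,.0349,-.084]
for n,P in dict(bb=[-.152,.182,.11],rd=[-.152,.198,.064],r2=[-.152,.182,.064]).items(): print(n,proj(p,m2w(m,P)))
p=eyes.read_camera("scene"); a=p["frame"][190:360,190:340,::-1]; cv2.imwrite("pics/s5.png",cv2.resize(a,None,fx=3.5,fy=3.5,interpolation=cv2.INTER_CUBIC))
E
```

```text
[0.52466176 0.18798698 0.09528469] 4.8667 0.011657330232389688 [  6.72622889  -1.01453378 -15.98643243]
-0.0227167357019493
bb [[324.32300225 216.80743037]]
rd [[324.30843296 166.82198421]]
r2 [[324.29889643 198.51793216]]
```

View pics/w5.png

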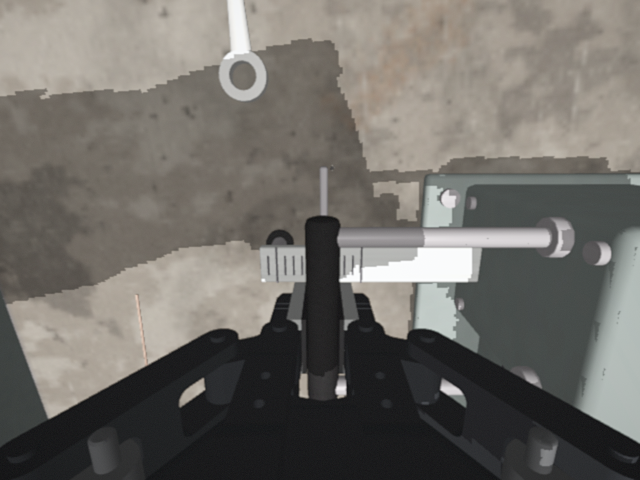

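View pics/s5.png

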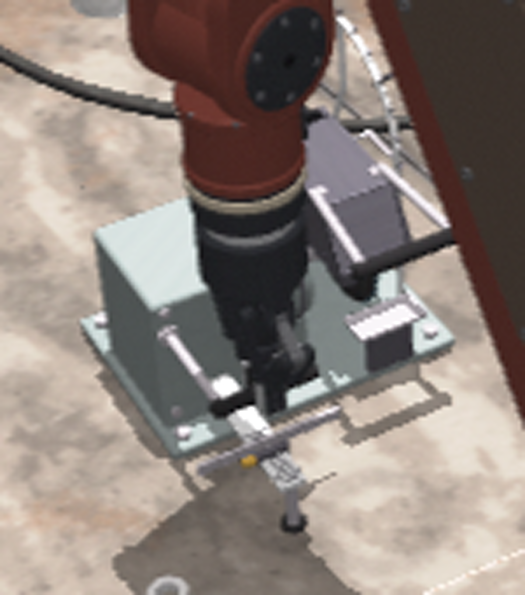

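```bash
python3 - <<'E'
import cv2,numpy as np
im=cv2.imread("pics/w5.png"); a=im[155:300,285:365]
cv2.imwrite("pics/z5.png",cv2.resize(a,None,fx=5,fy=4,interpolation=cv2.INTER_CUBIC))
g=im.mean(2)
for r in (175,190,205,225,235,245): print(r,g[r,300:350].round().astype(int).tolist())
E
```

```text
175 [101, 102, 104, 103, 104, 105, 104, 103, 102, 99, 101, 97, 96, 95, 95, 93, 93, 91, 90, 103, 130, 149, 158, 160, 162, 159, 144, 118, 97, 94, 94, 94, 94, 95, 94, 96, 95, 94, 94, 95, 93, 93, 92, 93, 91, 90, 88, 87, 87, 85]
190 [107, 107, 108, 108, 107, 107, 108, 107, 106, 106, 107, 106, 104, 101, 97, 98, 98, 99, 99, 105, 126, 148, 157, 160, 161, 158, 144, 116, 96, 94, 93, 94, 95, 95, 95, 94, 96, 99, 100, 99, 98, 100, 100, 100, 101, 104, 104, 104, 104, 104]
205 [99, 99, 99, 99, 99, 99, 99, 98, 97, 97, 97, 97, 97, 97, 97, 100, 100, 101, 102, 107, 124, 146, 156, 158, 161, 157, 142, 116, 101, 99, 101, 103, 103, 102, 101, 99, 100, 100, 101, 99, 103, 103, 104, 105, 105, 106, 103, 104, 107, 107]
225 [97, 98, 99, 96, 78, 38, 24, 25, 29, 32, 33, 33, 34, 34, 38, 35, 33, 37, 36, 36, 35, 35, 37, 37, 39, 37, 36, 35, 35, 34, 36, 34, 32, 32, 34, 34, 31, 32, 27, 33, 71, 107, 112, 108, 107, 107, 106, 107, 106, 107]
235 [102, 101, 100, 101, 88, 47, 26, 29, 31, 32, 31, 33, 35, 35, 37, 37, 36, 37, 37, 38, 38, 37, 36, 37, 35, 34, 35, 35, 33, 35, 35, 36, 35, 33, 30, 28, 30, 61, 112, 147, 152, 150, 149, 148, 149, 149, 150, 149, 149, 149]
245 [105, 106, 106, 106, 96, 54, 27, 27, 30, 31, 33, 35, 34, 34, 35, 37, 36, 36, 36, 37, 36, 37, 36, 37, 34, 37, 37, 35, 35, 37, 35, 36, 37, 32, 34, 32, 29, 43, 88, 126, 134, 132, 129, 131, 130, 131, 130, 131, 130, 130]
```

View pics/z5.png

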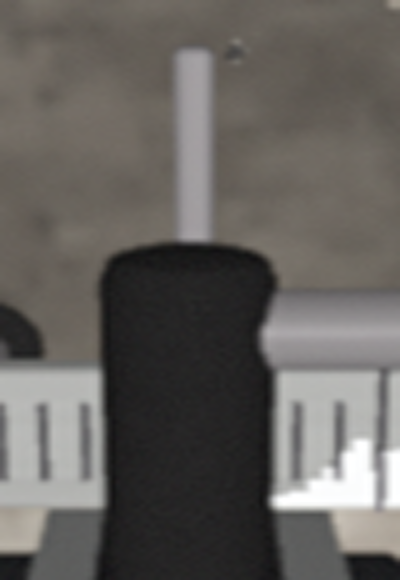

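play_rows(steps=[[0.05, 0, 0, 0], [0.05, 0, 0, 0], [0.05, 0, 0, 0]])

```text
clock: 5.22
position: [0.5268, 0.1878, 0.0953]
ee_rot: [-1.57, 0.069, -0.067]
ft_force: [6.4, -0.6, -15.2]
opening: 0.0117
```

```bash
cat > chk.py <<'E'
from wr import *
s,p=wcam(); print(s["position"],s["clock"],s["opening"],s["ft_force"]); cv2.imwrite("pics/w6_%d.png"%(s["clock"]*100),p["frame"][:,:,::-1])
print((np.array([np.cos(-.084),np.sin(-.084),0])@(s["position"]-[.5473,.1861,.095])))
g=p["frame"].astype(float).mean(2)
def edge(r,lo,hi,th,dark):
    row=g[r-3:r+4,lo:hi].mean(0); mk=(row<th) if dark else (row>th)
    i=np.where(mk)[0]; a,b=i[0],i[-1]
    fa=a-(th-row[a])/(row[a-1]-row[a]) ; fb=b+(th-row[b])/(row[b+1]-row[b]); return lo+(fa+fb)/2, fb-fa
print([edge(r,300,350,128,False) for r in (180,195)],[edge(r,295,350,70,True) for r in (224,226)])
E
python3 chk.py
```

```text
[0.52675362 0.18780506 0.09527931] 5.2167 0.011747396938109283 [  6.38220528  -0.62401079 -15.23516549]
-0.020616992546791422
[(np.float64(318.9255917060691), np.float64(6.654489197262144)), (np.float64(318.93792459216496), np.float64(6.5351493684920285))] [(np.float64(321.9916512649813), np.float64(35.187217701251306)), (np.float64(321.9125344352617), np.float64(35.53030303030303))]
```

play_rows(steps=[[-0.2, 0, 0, 0], [-0.3, 0, 0, 0], [-0.3, 0, 0, 0], [-0.3, 0, 0, 0]])

```text
clock: 5.6
position: [0.5246, 0.188, 0.0953]
ee_rot: [-1.571, 0.068, -0.068]
ft_force: [7.7, -0.0, -14.2]
opening: 0.0116
```

```bash
python3 chk.py
```

```text
[0.52455661 0.18798696 0.0952936 ] 5.6 0.011562821539213172 [  7.7017763   -0.02628666 -14.23635401]
-0.022821520161146774
[(np.float64(323.0411114859167), np.float64(6.747529094282342)), (np.float64(323.083629703337), np.float64(6.525408300034215))] [(np.float64(322.01649959117844), np.float64(35.14481020597887)), (np.float64(321.92515859602486), np.float64(35.4957840391404))]
```

play_rows(steps=[[-0.06, 0, 0, 0], [-0.06, 0, 0, 0], [-0.06, 0, 0, 0], [-0.06, 0, 0, 0]])

```text
clock: 5.98
position: [0.5248, 0.188, 0.0953]
ee_rot: [-1.571, 0.067, -0.07]
ft_force: [7.2, 0.2, -15.7]
opening: 0.0121
```

```bash
python3 chk.py
```

```text
[0.52481589 0.1879576  0.09527162] 5.9833 0.012095055506162007 [  7.20852512   0.16360215 -15.65138181]
-0.02256068442598192
[(np.float64(322.5081473968898), np.float64(6.626842461122379)), (np.float64(322.5881874411725), np.float64(6.390789296759447))] [(np.float64(321.98243742647185), np.float64(35.17276559649452)), (np.float64(321.91155267092176), np.float64(35.48170749238112))]
```

play_rows(steps=[[-0.06, 0, 0, 0], [-0.06, 0, 0, 0], [-0.06, 0, 0, 0]])

```text
clock: 6.28
position: [0.5251, 0.1879, 0.0953]
ee_rot: [-1.571, 0.065, -0.072]
ft_force: [6.8, -0.2, -14.7]
opening: 0.0118
```

```bash
python3 chk.py; python3 - <<'E'
from wr import *
for i in range(26): p=eyes.read_camera("side")
cv2.imwrite("pics/si6.png",cv2.resize(p["frame"][160:270,260:400,::-1],None,fx=5,fy=5,interpolation=cv2.INTER_CUBIC))
E
python3 chk.py
```

```text
[0.52508793 0.18794775 0.0952988 ] 6.2833 0.011841026832301024 [  6.8081672   -0.1625537  -14.70554033]
-0.02228878409187352
[(np.float64(321.8203993872572), np.float64(6.656621559324638)), (np.float64(321.8120660233717), np.float64(6.422177649349244))] [(np.float64(321.981313001457), np.float64(35.17614366804454)), (np.float64(321.9154714762681), np.float64(35.48592947544729))]
[0.52505906 0.18796536 0.09526832] 7.6333 0.0118246277036835 [  8.20768625  -0.57989669 -14.73080323]
-0.02231902680436524
[(np.float64(321.8267373277696), np.float64(6.664568157916417)), (np.float64(321.81610667506175), np.float64(6.408722322391078))] [(np.float64(321.98663033850227), np.float64(35.16834516241156)), (np.float64(321.91988026175335), np.float64(35.487136028217385))]
```

View pics/si6.png

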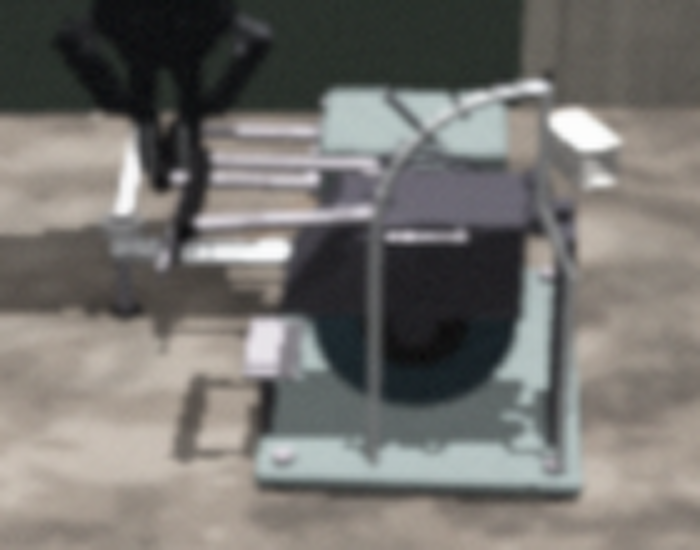

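```bash
python3 - <<'E'
from wr import *
s,p=wcam(); print(R.from_rotvec(s["ee_rot"]).as_matrix().round(4))
m=[.6662,.0349,-.084]
P=m2w(m,[[-.1523,.182,.11],[-.1523,.175,.11],[-.1523,.198,.064],[-.1523,.182,.064]]);print(proj(p,P))
E
```

```text
[[ 9.962e-01  4.300e-03  8.730e-02]
 [-8.730e-02 -1.200e-03  9.962e-01]
 [ 4.400e-03 -1.000e+00 -8.000e-04]]
[[322.61834233 216.84863079]
 [322.66271855 234.42346123]
 [322.18440993 166.84806725]
 [322.27210204 198.54404984]]
```

play_rows(steps=[[0.7, 0, 0, 0], [1.4, 0, 0, 0], [2.1, 0, 0, 0], [2.1, 0, 0, 0]])

```text
clock: 8.07
position: [0.5468, 0.1861, 0.0952]
ee_rot: [-1.57, 0.066, -0.072]
ft_force: [3.2, 0.6, -10.6]
opening: 0.0122
```

play_rows(steps=[[0, 0, 0, 0], [0, 0, 0, 0], [0, 0, 0, 0], [0, 0, 0, 0]], claw=60)

```text
clock: 8.4
position: [0.547, 0.1862, 0.096]
ee_rot: [-1.57, 0.065, -0.073]
ft_force: [-0.8, -0.1, 0.4]
opening: 0.0512
```

play_rows(steps=[[0, -2, 0, 0], [0, -5, 0, 0], [0, -8, 0, 0], [0, -11, 0, 0], [0, -12, 0, 0]])

```text
clock: 8.82
position: [0.548, 0.1867, 0.2209]
ee_rot: [-1.569, 0.06, -0.078]
ft_force: [0.8, 0.8, 0.8]
opening: 0.0513
```

```bash
python3 - <<'E'
from wr import *
s,p=wcam(); print(s["position"],s["clock"],s["opening"],s["ft_force"]); cv2.imwrite("pics/w7.png",p["frame"][:,:,::-1])
m=[.6662,.0349,-.084]
for n,P in dict(gb=[-.12,0.048,.155],bb=[-.13,.182,.11],b2=[-.13,.098,.11],rd=[-.152,.198,.064],r2=[-.152,.082,.064]).items(): print(n,proj(p,m2w(m,P)))
t=m2w(m,[-.12,0,.24])[0]; print(t, go(t,-.084,s))
E
```

```text
[0.54797873 0.18673522 0.22088805] 8.8167 0.05131734167323166 [0.81790755 0.75789004 0.81932111]
gb [[335.03204935 377.33268108]]
bb [[320.10260833 183.37454798]]
b2 [[320.57679773 288.06662933]]
rd [[294.22793393 158.92468772]]
r2 [[297.29395474 284.2040201 ]]
[0.54662311 0.04496815 0.24      ] (array([  1.13,  -1.92, -14.13]), np.float64(-0.2))
```

View pics/w7.png

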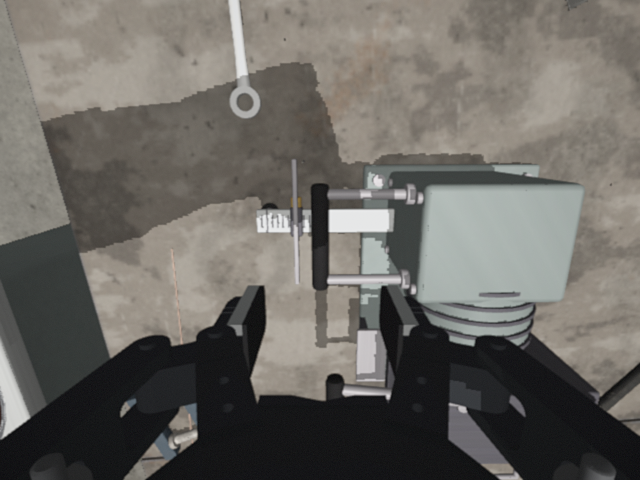

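play_rows(steps=[[0.2, -2, -2, 0], [0.5, -2, -6, 0], [0.8, -2, -10, 0], [1.1, -2, -14.1, 0], [1.1, -2, -14.1, 0]])

```text
clock: 9.28
position: [0.5462, 0.0394, 0.2401]
ee_rot: [-1.571, 0.064, -0.082]
ft_force: [0.2, 0.7, -0.8]
opening: 0.0513
```

```bash
python3 - <<'E'
from wr import *
s,p=wcam(); print(s["position"],s["clock"],s["opening"],s["ft_force"]); cv2.imwrite("pics/w8.png",p["frame"][:,:,::-1])
m=[.6662,.0349,-.084]
for n,P in dict(gb=[-.12,0.048,.155],g2=[-.12,0.0,.155]).items(): print(n,proj(p,m2w(m,P)))
t=m2w(m,[-.12,0,.1363])[0]; print(t, go(t,-.084,s))
E
```

```text
[0.54624956 0.03943359 0.24007864] 9.2833 0.05125320062764056 [ 0.23387854  0.72273821 -0.76488167]
gb [[318.74576615 167.55210525]]
g2 [[319.48035076 237.87594321]]
[0.54662311 0.04496815 0.1363    ] (array([-0.13, 10.38,  0.56]), np.float64(-0.5))
```

View pics/w8.png

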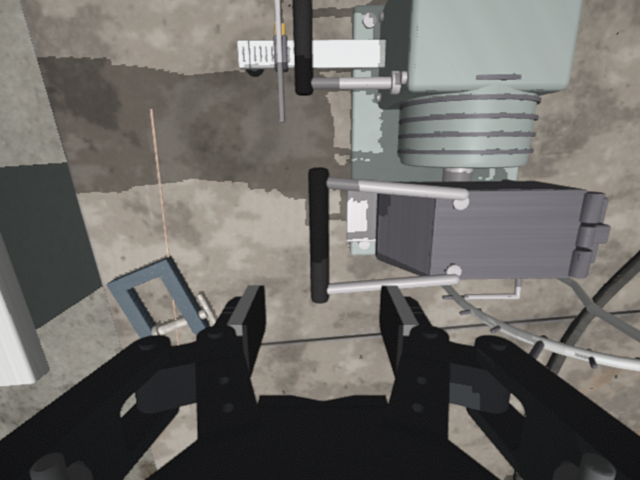

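play_rows(steps=[[-0.1, 3, 0.5, 0], [-0.1, 6, 0.5, 0], [-0.1, 9, 0.5, 0], [-0.1, 10.1, 0.5, 0], [-0.1, 10.1, 0.5, 0]])

```text
clock: 9.75
position: [0.5441, 0.0482, 0.1355]
ee_rot: [-1.569, 0.068, -0.076]
ft_force: [-0.1, -0.0, 0.1]
opening: 0.0512
```

play_rows(steps=[[0, 0, 0, 0], [0, 0, 0, 0], [0, 0, 0, 0], [0, 0, 0, 0], [0, 0, 0, 0]], claw=0, newtons=60)

```text
clock: 10.17
position: [0.5458, 0.0484, 0.1367]
ee_rot: [-1.568, 0.065, -0.078]
ft_force: [5.4, 0.7, -0.7]
opening: 0.0118
```

```bash
python3 - <<'E'
from wr import *
s,p=wcam(); print(s["position"],s["clock"],s["opening"],s["ft_force"]); cv2.imwrite("pics/w9.png",p["frame"][:,:,::-1])
p=eyes.read_camera("side"); cv2.imwrite("pics/si9.png",cv2.resize(p["frame"][160:270,260:400,::-1],None,fx=5,fy=5,interpolation=cv2.INTER_CUBIC))
T=R.from_rotvec(s["ee_rot"]).as_matrix(); c,sn=np.cos(-.084),np.sin(-.084)
for d in range(5,50,5):
    a=np.radians(d); dx=.185*(1-np.cos(a)); dz=.185*np.sin(a); print(d,(T.T@np.array([c*dx,sn*dx,dz])*100).round(2))
E
```

```text
[0.54577857 0.04840568 0.13669521] 10.1667 0.011783983731180114 [ 5.42441207  0.69432558 -0.71698457]
5 [ 0.08 -1.61  0.  ]
10 [ 0.31 -3.21  0.01]
15 [ 0.67 -4.78  0.01]
20 [ 1.17 -6.32  0.02]
25 [ 1.8  -7.8   0.03]
30 [ 2.56 -9.23  0.03]
35 [  3.44 -10.58   0.04]
40 [  4.43 -11.85   0.05]
45 [  5.53 -13.04   0.06]
```

View pics/w9.png

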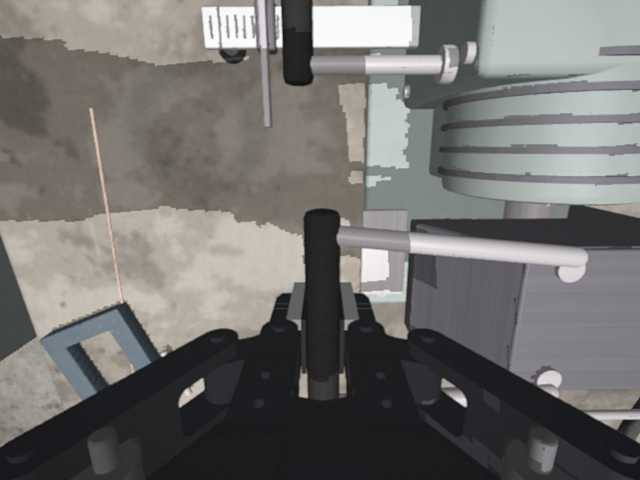

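View pics/si9.png

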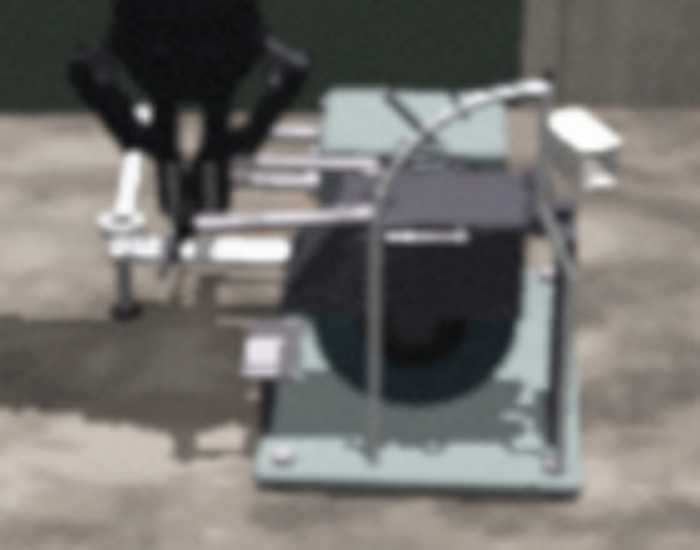

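play_rows(steps=[[0.05, -1.0, 0, 0], [0.15, -2.2, 0, 0], [0.31, -3.2, 0, 0], [0.5, -4.1, 0, 0], [0.67, -4.8, 0, 0]])

```text
clock: 10.68
position: [0.5516, 0.0479, 0.1852]
ee_rot: [-1.568, 0.066, -0.077]
ft_force: [2.9, 2.4, -7.3]
opening: 0.0117
```

```bash
cat > g.py <<'E'
from wr import *
s=telemetry.get_state(); print(s["position"],s["opening"],s["ft_force"],s["clock"])
c,sn=np.cos(-.084),np.sin(-.084)
d=s["position"]-[.54578,.04841,.13670]; dx=c*d[0]+sn*d[1]; dz=d[2]
th=np.degrees(np.arctan2(dz,.185-dx)); print("deg",th,"rad",np.hypot(dz,.185-dx), 'dx',dx,'dz',dz)
T=R.from_rotvec(s["ee_rot"]).as_matrix()
for e in list(range(5,50,5)):
    if e<th-2: continue
    a=np.radians(e); x=.185*(1-np.cos(a))-dx; z=.185*np.sin(a)-dz; print(e,(T.T@np.array([c*x,sn*x,z])*100).round(2))
E
python3 g.py
```

```text
[0.5516488  0.04792144 0.18524102] 0.011700731320479366 [ 2.87972237  2.40844564 -7.25159485] 10.6833
deg 15.163548688772373 rad 0.18557194152503545 dx 0.005889097701608568 dz 0.048541015226581885
15 [0.04 0.07 0.  ]
20 [ 0.54 -1.47  0.01]
25 [ 1.17 -2.96  0.01]
30 [ 1.92 -4.38  0.02]
35 [ 2.8  -5.74  0.03]
40 [ 3.79 -7.01  0.04]
45 [ 4.89 -8.19  0.05]
```

play_rows(steps=[[0.3, -0.9, 0, 0], [0.6, -1.7, 0, 0], [1.0, -2.6, 0, 0], [1.45, -3.5, 0, 0], [1.92, -4.4, 0, 0]])

```text
clock: 11.1
position: [0.5684, 0.0465, 0.2292]
ee_rot: [-1.567, 0.069, -0.074]
ft_force: [-5.7, 2.8, -3.5]
opening: 0.0118
```

```bash
python3 g.py
```

```text
[0.56841385 0.04647743 0.22924104] 0.011823284788018014 [-5.67557911  2.79658125 -3.4926771 ] 11.1
deg 29.69360460954677 rad 0.1868150924454156 dx 0.022716192829626936 dz 0.09254104330338167
30 [0.21 0.   0.  ]
35 [ 1.08 -1.35  0.01]
40 [ 2.06 -2.63  0.02]
45 [ 3.16 -3.82  0.03]
```

play_rows(steps=[[0.6, -0.7, 0, 0], [1.2, -1.5, 0, 0], [1.9, -2.3, 0, 0], [2.6, -3.2, 0, 0], [3.16, -3.8, 0, 0]])

```text
clock: 11.52
position: [0.5954, 0.0442, 0.268]
ee_rot: [-1.567, 0.076, -0.066]
ft_force: [-20.4, 3.4, 10.1]
opening: 0.0119
```

```bash
python3 g.py; python3 - <<'E'
from wr import *
s,p=wcam(); cv2.imwrite("pics/w10.png",p["frame"][:,:,::-1])
p=eyes.read_camera("side"); cv2.imwrite("pics/si10.png",cv2.resize(p["frame"][110:270,260:400,::-1],None,fx=4,fy=3.7,interpolation=cv2.INTER_CUBIC)); cv2.imwrite("pics/si10raw.png",p["frame"][:,:,::-1])
p=eyes.read_camera("scene"); cv2.imwrite("pics/sc10raw.png",p["frame"][:,:,::-1]);cv2.imwrite("pics/s10.png",cv2.resize(p["frame"][180:330,200:350,::-1],None,fx=4,fy=4,interpolation=cv2.INTER_CUBIC))
E
```

```text
[0.59535844 0.04424709 0.26799996] 0.011870393379337854 [-20.42357169   3.39748186  10.07308716] 11.5167
deg 44.15160217067858 rad 0.18849789787449223 dx 0.04975289998698508 dz 0.13129995979120496
45 [0.44 0.05 0.  ]
```

View pics/w10.png

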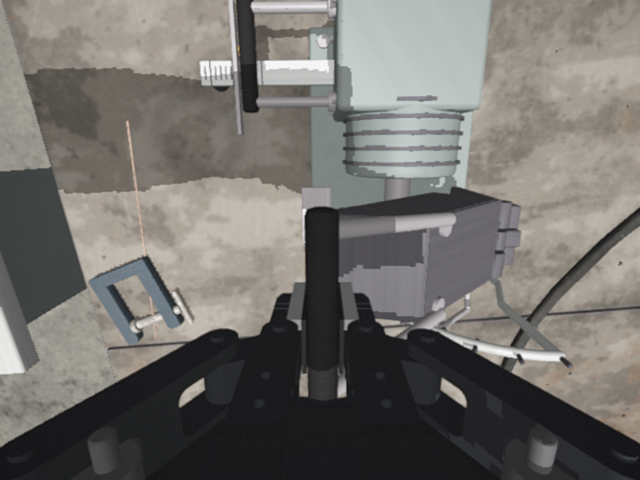

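View pics/si10.png

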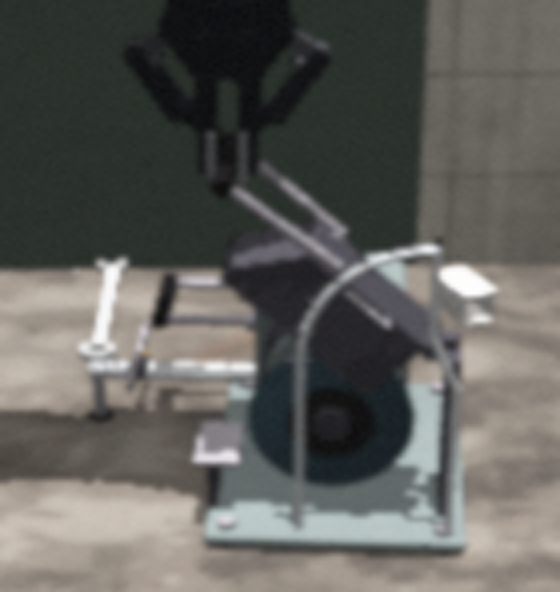

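View pics/s10.png

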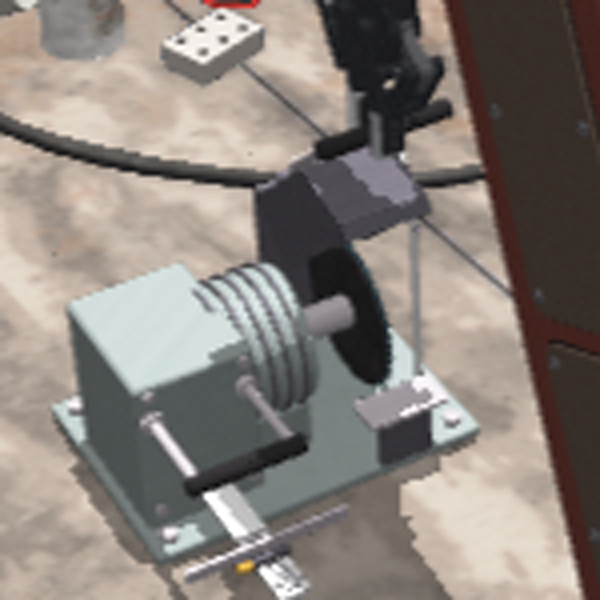

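```bash
python3 - <<'E'
import cv2,numpy as np
def c(f,x0,y0,w,h,k): return cv2.resize(cv2.imread(f)[y0:y0+h,x0:x0+w],None,fx=k,fy=k,interpolation=cv2.INTER_CUBIC)
a=c("pics/w8.png",425,185,50,100,4); b=c("pics/w9.png",530,240,60,160,4)[:640]; d=c("pics/w10.png",410,200,60,120,4)
H=600; pad=lambda i:np.vstack([i,np.zeros((max(0,H-i.shape[0]),i.shape[1],3),np.uint8)])[:H]
b=c("pics/w9.png",530,250,60,145,4)
cv2.imwrite("pics/z10.png",np.hstack([pad(a),pad(b),pad(d)]))
E
```

```text
(no output)
```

View pics/z10.png

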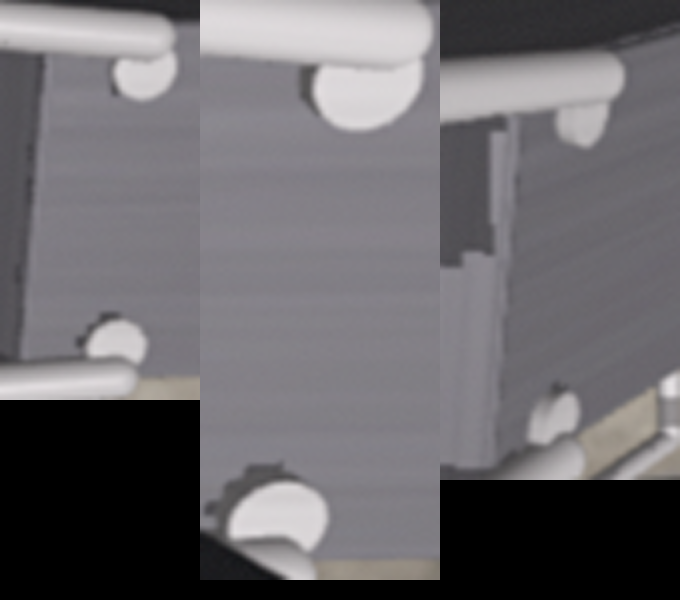

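```bash
cat > fit.py <<'E'
from h import *
import numpy as np
mount=None
from workcell import eyes
p0=eyes.read_camera("wrist"); mount=np.array(p0["mount"])
def cam(pos,rv):
    T=np.eye(4);T[:3,:3]=R.from_rotvec(rv).as_matrix();T[:3,3]=pos;C=np.linalg.inv(T@mount)
    return dict(fovy=p0["fovy"],cx=p0["cx"],cy=p0["cy"],rvec=cv2.Rodrigues(C[:3,:3])[0],tvec=C[:3,3])
cams=[cam([.54625,.03943,.24008],[-1.571,.064,-.082]),cam([.54578,.04841,.13670],[-1.568,.065,-.078]),cam([.59536,.04425,.268],[-1.567,.076,-.066])]
t1=np.array([[469.5,194.5],[588,257.5],[456.3,219.5]]);t2=np.array([[459.5,280],[558.8,392.5],[445.8,313.8]])
m=[.6662,.0349,-.084]
def rot(P,th):
    P=np.array(P,float)-[.065,0,.155]; c,s=np.cos(th),np.sin(th)  # front (-x) rises
    return np.c_[c*P[:,0]+s*P[:,2], P[:,1], -s*P[:,0]+c*P[:,2]]+[.065,0,.155]
def f(v):
    th,x,z,y1,y2=v[:5]; mm=[m[0]+v[5],m[1]+v[6],m[2]]; o=[]
    for i,a in enumerate((0,0,th)):
        P=rot([[x,y1,z],[x,y2,z]],a); q=proj(cams[i],m2w(mm,P)); o+=list(q[0]-t1[i])+list(q[1]-t2[i])
    # bar centre column in each
    bend=[[318.8,169.5],[322.3,211],[322.3,207.5]]
    for i,a in enumerate((0,0,th)):
        q=proj(cams[i],m2w(mm,rot([[-.12,.048,.155]],a)))[0]; o+=list(q-bend[i])
    return np.r_[o,np.array(v[5:])*1000*.5]
r=least_squares(f,[.75,0,.16,.03,-.03,0,0]); print("th",np.degrees(r.x[0]),r.x.round(4)); print(r.fun.round(1))
J=r.jac; print(np.degrees(np.sqrt(np.linalg.inv(J.T@J)[0,0])))
S=lambda pts:np.array(pts)
# scene: bar ends
th=r.x[0]
sh=S([[292.3,267.1],[322.9,256]]);now=S([[279.5,217.5],[312.5,206.75]])
for a in (42,43,44,45,46): 
    P=[[-.12,.048,.155],[-.12,-.048,.155]]
    print(a,((proj(SC,m2w(m,rot(P,np.radians(a))))-now)-(proj(SC,m2w(m,P))-sh)).round(1).tolist())
E
python3 fit.py
```

```text
th 43.185558573663386 [ 7.537e-01 -2.150e-02  1.610e-01  3.050e-02 -2.940e-02  0.000e+00
 -4.000e-04]
[-0.6 -0.1  0.1 -0.7  0.2  0.7  0.1  1.4 -1.  -1.1 -0.1 -1.3  0.  -1.4
  0.2 -0.2  0.6  1.1  0.  -0.2]
0.21693281797737435
42 [[1.7, 1.2], [0.5, 1.7]]
43 [[1.2, -0.0], [0.1, 0.5]]
44 [[0.8, -1.3], [-0.4, -0.7]]
45 [[0.3, -2.5], [-0.9, -1.8]]
46 [[-0.2, -3.7], [-1.3, -3.0]]
```

play_rows(steps=[[0.2, -0.25, 0, 0], [0.45, -0.5, 0, 0], [0.45, -0.5, 0, 0], [0.45, -0.5, 0, 0]])

```text
clock: 12.05
position: [0.5994, 0.0439, 0.2729]
ee_rot: [-1.567, 0.076, -0.066]
ft_force: [-3.1, 1.0, -3.7]
opening: 0.0118
```

```bash
python3 g.py; python3 - <<'E'
from wr import *
s,p=wcam(); cv2.imwrite("pics/w11.png",p["frame"][:,:,::-1]); print(s["ee_rot"].tolist(),s["position"].tolist())
p=eyes.read_camera("scene"); cv2.imwrite("pics/sc11raw.png",p["frame"][:,:,::-1]);a=cv2.resize(p["frame"][190:250,260:330,::-1],None,fx=8,fy=8,interpolation=cv2.INTER_CUBIC)
cv2.imwrite("pics/s11.png",a)
p=eyes.read_camera("side"); cv2.imwrite("pics/si11.png",cv2.resize(p["frame"][140:240,300:400,::-1],None,fx=6,fy=6,interpolation=cv2.INTER_CUBIC))
d=cv2.resize(cv2.imread("pics/w11.png")[195:325,390:480],None,fx=4,fy=4,interpolation=cv2.INTER_CUBIC)
cv2.imwrite("pics/z11.png",d)
E
```

```text
[0.59942472 0.04392286 0.27291182] 0.011834871510376517 [-3.11305372  1.00337071 -3.69452345] 12.05
deg 46.08070211791606 rad 0.1890996871921953 dx 0.05383204601743543 dz 0.13621181866568677
45 [ 0.04  0.54 -0.  ]
[-1.5666642484171305, 0.07594882437837218, -0.06580080248934843] [0.5994247167408225, 0.0439228609452263, 0.27291181866568676]
```

View pics/s11.png

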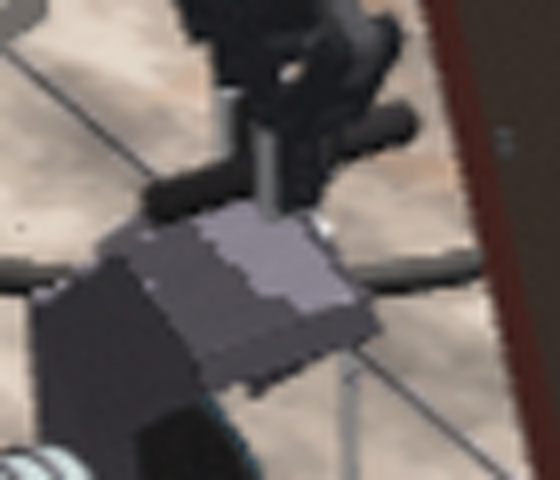

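View pics/si11.png

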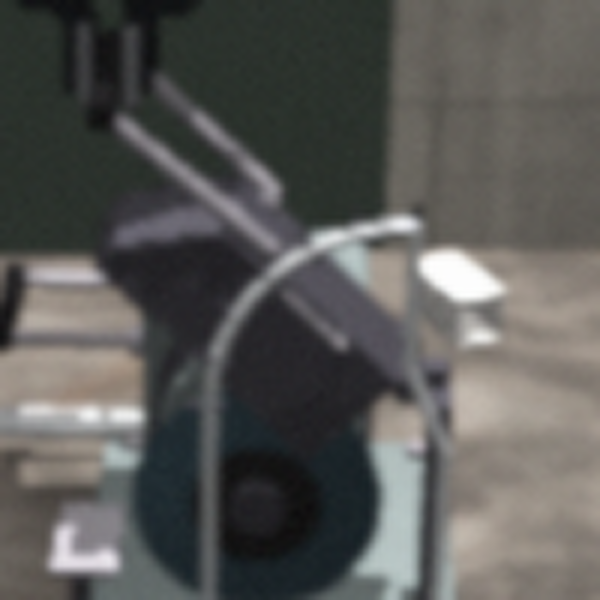

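View pics/z11.png

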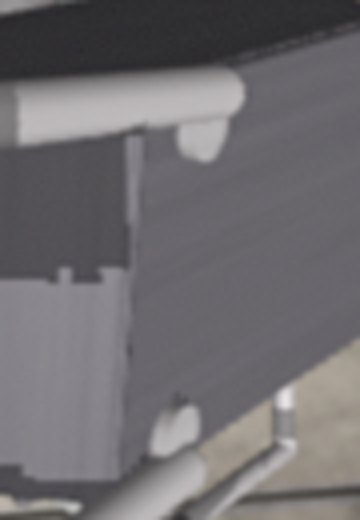

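```bash
sed -e 's/cam(\[.59536,.04425,.268\],\[-1.567,.076,-.066\])/cam([.599425,.043923,.272912],[-1.56666,.07595,-.0658])/' -e 's/456.3,219.5/451.3,218.3/' -e 's/445.8,313.8/441.3,312/' -e 's/279.5,217.5/278.5,215.4/' -e 's/312.5,206.75/311.9,205.25/' fit.py > fit2.py; python3 fit2.py; python3 -c "
import cv2
cv2.imwrite('pics/z12.png',cv2.resize(cv2.imread('pics/w11.png')[260:380,400:600],None,fx=4,fy=4,interpolation=cv2.INTER_CUBIC))"
```

```text
th 45.01517767102868 [ 7.857e-01 -2.160e-02  1.612e-01  3.070e-02 -2.930e-02  0.000e+00
 -4.000e-04]
[-0.7 -0.2  0.  -0.7  0.3  0.7  0.1  1.6 -1.1 -0.9 -0.2 -1.6  0.  -1.4
  0.2 -0.1  0.7  0.9  0.  -0.2]
0.21194993359441378
42 [[2.7, 3.3], [1.1, 3.2]]
43 [[2.2, 2.1], [0.7, 2.0]]
44 [[1.8, 0.8], [0.2, 0.8]]
45 [[1.3, -0.4], [-0.3, -0.3]]
46 [[0.8, -1.6], [-0.7, -1.5]]
```

View pics/z12.png

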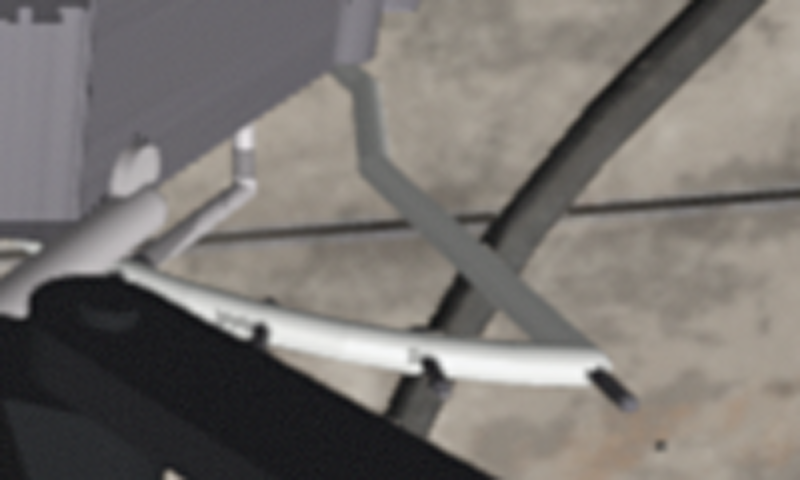

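```bash
python3 - <<'E'
from workcell import telemetry, eyes, order
for i in range(10): p=eyes.read_camera("wrist")
s=telemetry.get_state(); print(s["position"],s["clock"],s["ft_force"],s["opening"])
print(order.job_done())
E
```

```text
[0.59948703 0.04392466 0.27298674] 12.75 [-4.97909102  2.64949316 -1.76525349] 0.011525452880213114
the job is handed in; nothing more can be done
None
```

The job is handed in at about 12.75 s on the clock. The brake was drawn, held and returned, and the guard is still held at about 45 degrees.

- **Brake:** I gripped the handle bar and drew it out about 22 mm. In the wrist camera the bar stood over the rider's blade to within about 0.2 mm, and the arm kept it there for 1.35 s. I guided the bar back nearly all the way in the closed gripper before opening it. The next picture showed the bar at home.
- **While aligning:** the bar moved about 1.5 mm to either side of the blade over four small corrections. The full-second hold came after these.
- **Guard:** I gripped the front bar and lifted it along its arc. The first stop was about 43.2 degrees, so I corrected it. The last fits gave 45.0 degrees from the wrist camera and about 44.7 from the scene camera. The pointer tip appears to be at the long mark.
- **Last checks:** the pose was steady for the last 0.7 s, and the last force reading at the wrist was about 6 N.
- **Check that disagreed:** the angle worked out from the tool's own position alone read 46.1 degrees. I put this down to the bar sliding a few millimetres in the pads and trusted the pictures.
- **Other things:** I steered clear of the other things on the table, but did not check their positions separately at the end.

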